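# Load the balance rack, alternating sides

### The job

Hang the solder-reel hanger in the yellow slotted plate at the high end of the pivoting bar, let go of it, and then hang the black-tape hanger in the yellow plate at the other end, so that the bar finally rests level. The exact place of each slot along the bar must be found by feel: press the hook gently on the sprung plate, slide it along until it drops into the slot, push it fully in and lower it until the bar carries it. Be gentle: never press a held hanger on the rack with more than about 20 N, never let the bar tip to its stops, and leave the two hangers already on the bar hanging.

Things in the scene. Friction and masses are not known exactly. Their poses are not given: they have to be found in the camera images.
- rack: Grey balance rack, fixed to the desk. Origin on the desk under the middle of the bar; x points away from the robot (yaw varies a little), y left along the level bar, z up. Foot and post lie behind the bar (x > -20 mm). The bar's pivot axis (along x) is 165 mm above the desk; bar 400 mm long.
- bar_mid (a point): Pivot point; its axes turn with the bar (x away from the robot, y left along the bar). In this frame two small steel plates at y = +-69 mm carry the hangers already there. Near each end is a YELLOW plate, 76 mm wide, z -37 to 21, front face at x = -25, 5 mm thick, with a slot: a window 12 mm wide, z -13 to 13. The slot's middle lies anywhere from |y| = 137 to 163 mm, different each time and side.
- bar (a joint): Tilt of the bar, rad: 0 level, positive = left (+y) end high; stops at +-0.132. Sprung and damped, about 2.4 N m/rad: 1 N down on a yellow plate tilts it about 0.06. It starts at about +-0.07, swings as far the other way when the reel hanger hangs at the high end, and comes level with the tape hanger at the other end. The yellow plates are sprung: they give 10 mm backwards (+x) at 450 N/m, then are solid.
- reel_hanger: Dark steel hanger, RED grip tab, solder reel (54 mm wide, 42 high) fixed on its foot; 0.24 kg. Stands on the desk. Origin: middle of the back edge of the underside; +x back (hook side), z up. Foot 66 x 56 x 4 mm, x -66 to 0; upright strap with flat back face at x = 0. Grip tab 10 mm wide (y), x -26 to 0, z 104 to 146: hold it across y at (-13, 0, 125) mm.
- reel_hook (a point): Root of the reel hanger's hook, (0, 0, 70) mm in its frame. A 7 mm round arm runs 12 mm back (+x) and ends in a tongue 7 mm wide, 5 thick, from 3.5 mm above to 12 mm below the arm's axis. It enters a slot with this point at about z = +4 mm in bar_mid's frame (5 mm play), x = -25 when the strap lies on the plate; then lowered till the arm lies on the slot's lower edge, z = -9.5.
- tape_hanger: The same hanger with a BLUE grip tab and a roll of black tape (62 mm wide, 19 high) fixed on its foot; 0.12 kg. Stands on the desk. Origin: middle of the back edge of the underside; +x back (hook side), z up. Grip tab 10 mm wide (y), x -26 to 0, z 104 to 146: hold it across y at (-13, 0, 125) mm.
- tape_hook (a point): Root of the tape hanger's hook, (0, 0, 70) mm in its frame; hook as on the reel hanger.
- block_hanger: Hanger of the same shape with a grey tab and a round brass block (40 mm), 0.35 kg, already hanging in one of the inner steel plates. Origin as on the reel hanger. Leave it there.
- knob_hanger: Hanger of the same shape with a grey tab and a small ribbed knob, 0.09 kg, already hanging in the other inner steel plate. Origin as on the reel hanger. Leave it there.

How it is judged:
By the outcome, as a careful person would: the job done as asked, in the order asked, and still so for the second after the job is handed in, with the robot touching nothing.
It also fails if it takes over 72 s, if anything falls off the work surface, if the arm or the gripper's body presses on something with over 40 N, if the wrist force passes 120 N, or if a joint passes its speed limit or range.

### The arm

A 7-joint arm with a two-finger parallel gripper is mounted at the origin on a cart in front of the work surface, level with it; the furniture and walls round the work are solid. World frame = base frame: x ahead of the robot, y to its left, z up, the work surface at z = 0. Lengths are in m, angles in rad, forces in N, time in s.
With the tool pointing down it reaches from about 0.4 to 0.85 m from the base axis. Payload 6.9 kg.
Tool frame: the origin (TCP) lies midway between the tips of the shut fingers; the grasp point (between the pads) lies behind it (ctrl.pinch_z is the z of the grasp point in the tool frame, in m); z points along the fingers, y is the line along which they close (so a half turn about z gives the same grasp; the last joint's range is limited). The gripper opens to 85 mm and grips with 20 to 120 N. Pads are 22 mm wide; open, the fingers measure 114 mm over their backs; the gripper's body (76 mm by 85 mm) begins 54 mm behind the grasp point. The pads swing forward as they close: fully open they stand 13 mm farther back than shut.
Start: joints at [-1.012, 0.507, -0.238, 1.5, 0.126, 1.149, -0.155], TCP at [0.273, 0.562, 0.231] pointing down, gripper open.
Joint ranges: [-3.08, 3.08], [-0.24, 2.05], [-1.43, 1.35], [0, 2.5], [-1.52, 4.66], [0.17, 1.96], [-2.89, 2.89]. Speed limits (rad/s): [2.39, 2.39, 3.14, 3.14, 3.14, 3.14, 3.14].

### API

Orientations are given as a unit quaternion [w, x, y, z].
In Python, from station import ctrl, get_state, vision, ticket, models gives the robot as it stands. Calls block until the motion is done:
- ctrl.movep(position, orientation): joint-space move of the TCP to a pose.
- ctrl.movel(position, frame=None, max_speed=0.15): straight line of the TCP; frame=None keeps the orientation; max_speed is the mean speed in m/s.
- ctrl.set_joints(angles): joint-space move.
- ctrl.ungrasp() and ctrl.close_gripper(force=None): open the fingers fully, or close them until they stop; force is the grip in N (None keeps the last).
- ctrl.pause(seconds).
- ctrl.ik(position, orientation): joint angles nearest the present ones, or None.
- get_state(): the state.
- vision.grab_frame(name): name is "scene" or "top" or "wrist"; returns (picture, depth): 420x560x3 uint8, blue, green, red; 420x560 float32, m along the optical axis (not along the pixel's ray), 0 where there is no reading.
- vision.camera_info(name): a dict with "mtx" (3x3 intrinsics, pixels), "dist_coeffs" ([k1, k2, p1, p2, k3] as OpenCV has them; the pictures are not rectified), "R" (3x3) and "t" (3): a world point X has camera coordinates R X + t; the wrist camera has in their place "hand_eye" (4x4, takes a point from camera to tool coordinates, whose origin is the TCP and whose axes are the flange's). Camera axes: x right, y down, z forward; pixel columns grow to the right and rows downward; lengths in m; the calibration is good to about 2 mm. A picture is of the moment at which its call begins: read the wrist's pose just before it. camera_info takes no time and is no camera call.
A pose or a line that the arm cannot do raises ctrl.Unreachable and nothing moves.
- ticket.close_job(): hands the job in; it is judged then, once.
Trained networks look in the newest picture that a camera, given by its name, has taken for a name from the list of things; names that differ only in an ending like _2 or _b are one class to them, and where a whole thing is asked for, a point or a joint stands for the part that bears it (a point fixed in the world has none). Each returns a list of dicts, best first, with "p" (0 to 1); they miss things now and then, are a little off and sometimes report something else, mostly with a low value. They report only what shows in the picture. A call takes as long as a camera call.
- models.recognise(camera, target): "point" ([column, row] in pixels, amid what is visible of it).
- models.masks_of(camera, target): "mask" (420x560 bool, what is visible of it) and "point" ([column, row] in pixels, amid what is visible of it).
The state is a dict: "time": time; "qpos": joint angles; "qd": joint speeds; "tau": joint torques, N m; "tcp_pos": TCP position; "eef_rot": TCP orientation; "contact_force": force on the tool from outside, world axes, zero at the start; "wrist_torque": the same for the moment, N m; "width": finger opening in m; "gripper_force": force on a finger pad.
Only numpy, scipy, OpenCV 4.12 (cv2) and the standard library are available. Lean on these libraries where they do the work, as an engineer would, in place of code of your own. Each camera call takes 0.05 s, during which the arm holds its last target. There are 200 camera calls.

## Working session

There is one attempt and no reset: what is moved stays moved. The work goes in short steps, each a Python script; the robot and the scene stay as the last script left them, time stands still between calls to the robot, and variables do not carry over. Pictures are saved under pics/ and viewed, at most 10 in all, crops included, and the job is handed in when it is done.

```bash
ls; mkdir -p pics; cat > h.py <<'E'
import numpy as np, cv2
from station import ctrl, get_state, vision, ticket, models
from scipy.spatial.transform import Rotation as Ro
def quat(R): 
    q=Ro.from_matrix(R).as_quat(); return np.array([q[3],*q[:3]])
def rot(q): return Ro.from_quat([q[1],q[2],q[3],q[0]]).as_matrix()
def pts(name,mask,depth,st=None):
    i=vision.camera_info(name); r,c=np.nonzero(mask&(depth>0)); d=depth[r,c].astype(float)
    u=cv2.undistortPoints(np.stack([c,r],1).astype(np.float64)[:,None],np.array(i["mtx"]),np.array(i["dist_coeffs"]))[:,0]
    P=np.c_[u*d[:,None],d]
    if "R" in i: return (P-np.array(i["t"]))@np.array(i["R"])
    H=np.array(i["hand_eye"]); P=P@H[:3,:3].T+H[:3,3]
    return P@rot(st["eef_rot"]).T+np.array(st["tcp_pos"])
E
python3 - <<'E'
from h import *
s=get_state();print({k:np.round(v,3) for k,v in s.items()},ctrl.pinch_z)
for n in("scene","top"):
    im,d=vision.grab_frame(n);cv2.imwrite(f"pics/{n}0.png",im);np.save(n,d)
    for t in("reel_hanger","tape_hanger","block_hanger","knob_hanger","rack","bar"):
        for m in models.masks_of(n,t)[:1]:
            P=pts(n,m["mask"],d);
            if len(P): print(n,t,round(m["p"],2),np.round(m["point"]),len(P),np.round(np.percentile(P,[2,50,98],0),3).tolist())
E
```

```text
pics
{'time': np.float64(0.0), 'qpos': array([-1.013,  0.508, -0.237,  1.501,  0.126,  1.149, -0.155]), 'qd': array([ 0.   , -0.001, -0.   , -0.001,  0.001, -0.001, -0.001]), 'tau': array([ 0.0000e+00, -6.2061e+01, -2.1870e+00, -2.4966e+01,  1.3000e-02,
        1.2000e-02,  0.0000e+00]), 'tcp_pos': array([0.273, 0.562, 0.23 ]), 'eef_rot': array([-0.   ,  0.224,  0.974, -0.001]), 'contact_force': array([-0.259, -0.3  ,  0.152]), 'wrist_torque': array([ 0.014, -0.007,  0.046]), 'gripper_force': np.float64(0.0), 'width': np.float64(0.085)} -0.0187
scene reel_hanger 0.67 [188. 242.] 1462 [[0.362, 0.158, -0.002], [0.399, 0.186, 0.044], [0.481, 0.292, 0.143]]
scene tape_hanger 0.56 [323. 339.] 2229 [[0.374, -0.186, -0.001], [0.417, -0.154, 0.021], [0.454, -0.119, 0.145]]
scene block_hanger 0.82 [264. 194.] 1041 [[0.526, 0.122, 0.074], [0.557, 0.147, 0.108], [0.585, 0.171, 0.22]]
scene knob_hanger 0.89 [310. 216.] 1272 [[0.526, -0.017, 0.082], [0.564, 0.012, 0.107], [0.606, 0.068, 0.232]]
scene rack 0.64 [321. 196.] 5796 [[0.581, -0.109, 0.003], [0.604, 0.032, 0.143], [0.697, 0.26, 0.193]]
scene bar 0.6 [332. 183.] 3154 [[0.581, -0.114, 0.118], [0.59, -0.016, 0.166], [0.629, 0.264, 0.194]]
top reel_hanger 0.97 [242. 282.] 611 [[0.363, 0.164, 0.002], [0.398, 0.189, 0.047], [0.427, 0.213, 0.148]]
top tape_hanger 0.77 [379. 279.] 717 [[0.375, -0.177, 0.001], [0.411, -0.144, 0.022], [0.446, -0.123, 0.147]]
top block_hanger 0.89 [251. 215.] 688 [[0.525, 0.124, 0.076], [0.554, 0.149, 0.107], [0.587, 0.175, 0.225]]
top knob_hanger 0.72 [316. 212.] 718 [[0.528, -0.013, 0.086], [0.559, 0.018, 0.093], [0.589, 0.04, 0.236]]
top rack 0.94 [282. 183.] 4723 [[0.583, -0.089, 0.008], [0.62, 0.087, 0.163], [0.697, 0.266, 0.196]]
top bar 0.88 [292. 182.] 2386 [[0.583, -0.105, 0.003], [0.612, 0.07, 0.18], [0.628, 0.274, 0.198]]
```

View pics/scene0.png

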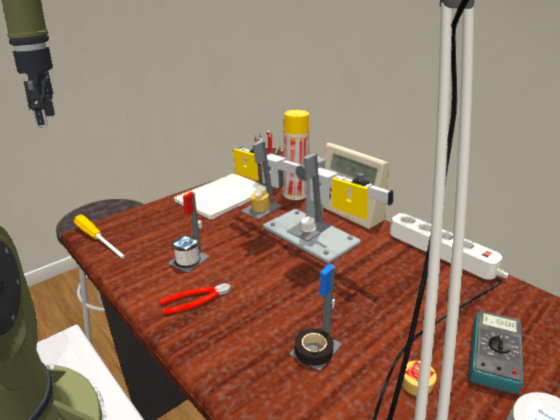

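View pics/top0.png

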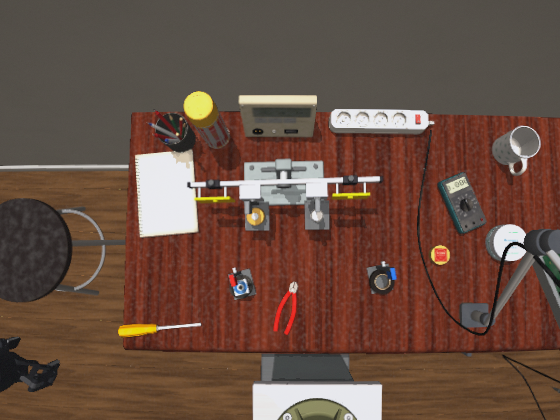

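The scene view shows the reel hanger (red tab, about 190,205), the tape hanger (blue tab, about 327,280) and yellow plates at about (247,163) and (350,198). The block hangs on the left and the knob on the right, so the right end should be the high one. Next I'll measure the plates and tabs by colour.

```bash
python3 - <<'E'
from h import *
for n in("scene","top"):
    im=cv2.imread(f"pics/{n}0.png");d=np.load(n+".npy");hsv=cv2.cvtColor(im,cv2.COLOR_BGR2HSV)
    h,s,v=[hsv[...,k].astype(int) for k in range(3)]
    allm=np.ones(d.shape,bool)
    def rep(lbl,m,box):
        P=pts(n,m,d);lo,hi=np.array(box).T;P=P[((P>lo)&(P<hi)).all(1)]
        print(n,lbl,len(P),'med',np.round(np.median(P,0),4),np.round(np.percentile(P,[3,97],0),4).tolist())
        return P
    Y=(h>22)&(h<34)&(s>150)&(v>90)
    A=rep('yL',Y,[(.5,.65),(.17,.33),(.08,.25)]);B=rep('yR',Y,[(.5,.65),(-.2,-.02),(.08,.25)])
    C=np.r_[A,B]
    if n=="scene":
      for it in range(3):
        X=np.c_[C[:,1:],np.ones(len(C))];w=np.linalg.lstsq(X,C[:,0],rcond=None)[0];r=C[:,0]-X@w;C=C[abs(r)<.006]
      print('plane x=',w,'std',r.std())
    R=rep('red',((h<8)|(h>172))&(s>150),[(.35,.5),(.12,.25),(.09,.16)])
    Bl=rep('blue',(h>100)&(h<125)&(s>150),[(.35,.5),(-.22,-.08),(.09,.16)])
    for t,bx in(('reel',[(.33,.48),(.13,.24),(.002,.0065)]),('tape',[(.33,.5),(-.22,-.08),(.002,.0065)])):
        P=rep(t+'foot',allm&(s<90),bx)
        if len(P)>5: print('rect',cv2.minAreaRect((P[:,:2]*1000).astype(np.float32)))
    for l,P in(('red',R),('blue',Bl)):
        if len(P)>5: print(l,'rect',cv2.minAreaRect((P[:,:2]*1000).astype(np.float32)))
    P=pts(n,allm&(s<60)&(v>120),d);P=P[(P[:,2]>.14)&(P[:,2]<.22)&(P[:,0]>.55)&(P[:,0]<.68)&(P[:,1]>-.15)&(P[:,1]<.32)]
    print('bar',len(P),np.polyfit(P[:,1],P[:,2],1),np.polyfit(P[:,1],P[:,0],1),np.percentile(P[:,1],[1,99]))
E
```

```text
scene yL 517 med [0.5824 0.2297 0.1457] [[0.5803, 0.1956, 0.1189], [0.5863, 0.2684, 0.1735]]
scene yR 1020 med [ 0.5897 -0.0611  0.1667] [[0.5874, -0.0922, 0.1387], [0.5946, -0.0225, 0.1941]]
plane x= [-0.02409802  0.01346117  0.58613615] std 0.0013353208176265514
scene red 193 med [0.407  0.1874 0.1255] [[0.3992, 0.1844, 0.1047], [0.4187, 0.1931, 0.1445]]
scene blue 295 med [ 0.4222 -0.1545  0.1313] [[0.4158, -0.157, 0.1069], [0.4365, -0.1476, 0.1457]]
scene reelfoot 175 med [0.383  0.1708 0.0039] [[0.3604, 0.1573, 0.0022], [0.4271, 0.2022, 0.0062]]
rect ((392.968994140625, 185.74465942382812), (66.14424896240234, 55.095035552978516), 16.407989501953125)
scene tapefoot 242 med [ 0.4063 -0.1604  0.0032] [[0.3742, -0.1858, 0.0021], [0.4437, -0.1374, 0.0061]]
rect ((408.3575744628906, -155.4601593017578), (69.60309600830078, 56.081295013427734), 10.733875274658203)
red rect ((409.97564697265625, 189.97451782226562), (24.227609634399414, 10.157946586608887), 9.89978313446045)
blue rect ((427.911376953125, -151.59066772460938), (25.865510940551758, 9.342521667480469), 11.334673881530762)
[... 483 characters left out ...]
[0.4124 0.1729 0.0045] [[0.3633, 0.159, 0.0022], [0.4273, 0.208, 0.0063]]
rect ((393.21142578125, 190.52391052246094), (65.39627075195312, 54.75859832763672), 15.158258438110352)
top tapefoot 171 med [ 0.4071 -0.1484  0.0043] [[0.3756, -0.1668, 0.0022], [0.4391, -0.1215, 0.0063]]
rect ((410.72833251953125, -157.96109008789062), (66.88813781738281, 68.9207534790039), 10.355868339538574)
red rect ((412.0216064453125, 196.331298828125), (23.656538009643555, 10.171399116516113), 14.638014793395996)
blue rect ((428.7622985839844, -146.21127319335938), (24.57574462890625, 10.356913566589355), 10.400428771972656)
bar 1784 [-0.07201198  0.18703581] [-0.02534598  0.6177578 ] [-0.10265826  0.28106136]
```

```bash
cat >> h.py <<'E'
def Q(yaw): return quat(Ro.from_euler('z',yaw).as_matrix()@np.diag([-1.,1.,-1.]))
def tab(colour,out):
    s=get_state(); im,d=vision.grab_frame("wrist");cv2.imwrite(out,im)
    hsv=cv2.cvtColor(im,cv2.COLOR_BGR2HSV).astype(int);h,sa=hsv[...,0],hsv[...,1]
    m=(((h<8)|(h>172)) if colour=='red' else (h>100)&(h<125))&(sa>150)
    P=pts("wrist",m,d,s);print('all',len(P)); P=P[(P[:,2]>.138)&(P[:,2]<.155)]
    if len(P)<8: return None
    r=cv2.minAreaRect((P[:,:2]*1000).astype(np.float32));print(len(P),np.round(P.mean(0),4),r)
    return r
E
python3 - <<'E'
from h import *
print(np.round(vision.camera_info("wrist")["hand_eye"],3).tolist())
ctrl.movep([.411,.191,.27],Q(.24));s=get_state();print(s["time"],s["tcp_pos"],s["eef_rot"])
tab('red','pics/w1.png')
E
```

```text
[[0.001, -0.966, -0.259, 0.064], [1.0, 0.001, -0.001, 0.001], [0.001, -0.259, 0.966, -0.142], [0.0, 0.0, 0.0, 1.0]]
2.175 [0.41100568 0.19187756 0.27008287] [ 1.47719097e-04 -1.19984465e-01  9.92775718e-01  2.83896116e-04]
all 142371
421 [0.4141 0.1936 0.1449] ((415.0033874511719, 193.8751678466797), (26.04606056213379, 10.219539642333984), 17.187021255493164)
```

View pics/w1.png

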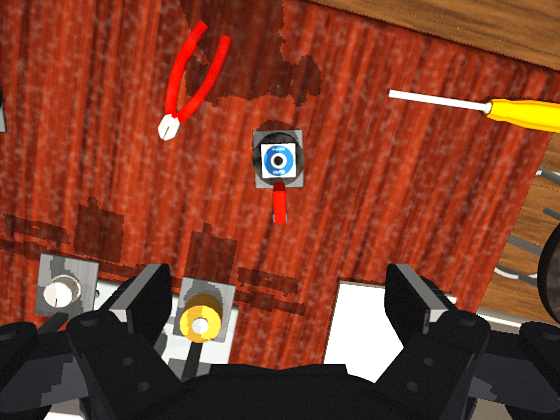

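The wrist view shows the red tab at about (280,203), its top measuring 26x10 mm and centred at (0.415, 0.194). That matches the given size and the other views, so I'll grasp it and carry it to the right plate.

```bash
cat >> h.py <<'E'
PSI=.0245; YM=.088; ex=np.array([np.cos(PSI),np.sin(PSI),0]); ey=np.array([-np.sin(PSI),np.cos(PSI),0])
MID=np.array([.5883+.025-.0241*YM+.0,YM,.165])
def W(x,y,z): return MID+x*ex+y*ey+np.array([0,0,z])   # rack-local (bar level) -> world
def F(n=4):
    f=[]
    for _ in range(n): f.append(get_state()["contact_force"]); ctrl.pause(.02)
    f=np.mean(f,0); return np.array([f@ex,f@ey,f[2]])
def T(): return round(float(get_state()["time"]),2)
E
python3 - <<'E'
from h import *
q=Q(.28)
ctrl.movep([.4145,.194,.19],q);ctrl.movel([.4145,.194,.106],max_speed=.12)
ctrl.close_gripper(force=60);s=get_state();print(T(),s["width"],s["gripper_force"],s["tcp_pos"],F())
ctrl.movel([.4145,.194,.25],max_speed=.2);print(T(),F())
p=W(-.11,-.168,.165*0+.055+.004);p[2]=.25
ctrl.movep(p,Q(PSI));ctrl.pause(.3);s=get_state();print(T(),s["width"],s["tcp_pos"],[F().round(2).tolist() for _ in range(4)])
im,d=vision.grab_frame("scene");cv2.imwrite("pics/s1.png",im)
E
```

```text
4.16 0.010954931948326477 58.45809817314148 [0.41473713 0.19410398 0.10621204] [ 0.1290791  -0.14542216  3.77894267]
5.09 [-0.54170488 -0.37041572 -2.85511506]
6.58 0.01094561831022613 [ 0.505382   -0.08158096  0.25008308] [[-0.06, -0.03, -2.31], [0.59, -0.09, -2.23], [-0.08, 0.6, -2.27], [0.05, -0.33, -2.68]]
```

View pics/s1.png

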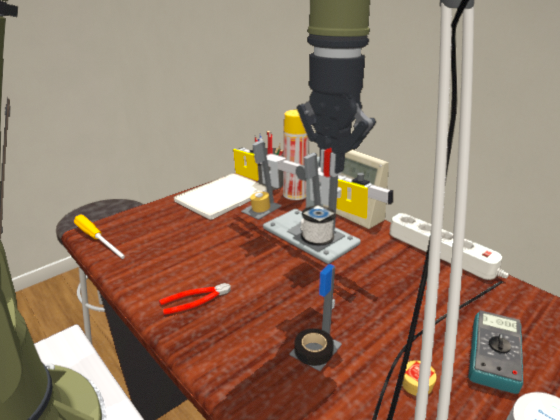

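The scene view shows the reel hanger held upright (tab at about 327,160, reel at 318,222), near the right plate at (350,198). Now I'll make contact and slide.

```bash
cat >> h.py <<'E'
def contact(sgn,y0,tcpz,x0=-.066,press=.0045):
    """approach the plate at local y0; tcpz(y)=tcp height above pivot. returns tare, x pressed"""
    ctrl.movel(W(x0,y0,tcpz(y0)),max_speed=.08);ctrl.pause(.25);t=F(12);x=x0
    while x<-.035:
        x+=.002;ctrl.movel(W(x,y0,tcpz(y0)),max_speed=.02);f=F(5)-t
        if f[0]<-.8:
            f=F(8)-t
            if f[0]<-.8: break
    else: raise SystemExit('no contact')
    print('contact x',round(x,4),f.round(2),T())
    x+=press+(.8+f[0])/450;ctrl.movel(W(x,y0,tcpz(y0)),max_speed=.03);print('pressed',round(x,4),(F(8)-t).round(2),T())
    return t,x
def slide(y,y1,x,t,tcpz,step=.0025):
    s=np.sign(y1-y)
    while (y1-y)*s>0:
        y+=s*step;ctrl.movel(W(x,y,tcpz(y)),max_speed=.025);f=F(4)-t
        print(round(y,4),f.round(1).tolist(),T())
        if abs(f[1])>6: print('side');return y,False
        if f[0]>-1.2:
            f=F(8)-t
            if f[0]>-1.0: print('DROP',f.round(2));return y,True
    return y,False
E
python3 - <<'E'
from h import *
tz=lambda y:.004-.072*y+.0362
t,x=contact(-1,-.168,tz)
y,ok=slide(-.168,-.130,x,t,tz)
print(x,y,ok,t.tolist())
E
```

```text
contact x -0.046 [-1.36 -0.41  0.24] 11.64
pressed -0.0428 [-2.92 -0.57  0.2 ] 12.03
-0.1655 [-2.9, -0.2, 0.4] 12.35
-0.163 [-3.1, 0.0, 0.3] 12.67
-0.1605 [-2.6, 0.1, 0.0] 12.98
-0.158 [-2.4, 0.1, 0.1] 13.3
-0.1555 [-3.4, -0.3, 0.1] 13.62
-0.153 [-2.9, -1.0, 0.3] 13.93
-0.1505 [-3.0, -0.1, 0.2] 14.25
-0.148 [-2.6, -0.4, 0.3] 14.57
-0.1455 [-2.4, -0.1, 0.3] 14.88
-0.143 [0.2, 0.2, -0.2] 15.2
DROP [-0.24  0.26 -0.05]
-0.04275489168797195 -0.143 True [0.007858305785495016, -0.13045318705804684, -2.4191475678017498]
```

```bash
cat >> h.py <<'E'
def push_in(x,y,z,t,xmax):
    while x<xmax:
        x+=.0015;ctrl.movel(W(x,y,z),max_speed=.03);f=F(5)-t
        print('in',round(x,4),f.round(1).tolist())
        if f[0]<-.8 and (F(8)-t)[0]<-.8: break
    print('T',T()); return x
def lower(x,y,z,t,depths):
    for d in depths:
        ctrl.movel(W(x,y,z-d),max_speed=.04);f=F(5)-t
        print('down',d,f.round(1).tolist(),T())
        if abs(f[0])>8 or abs(f[1])>8 or f[2]>5: print('STOP');break
E
python3 - <<'E'
from h import *
tz=lambda y:.004-.072*y+.0362
t=np.array([0.0079,-.13,-2.419]);y=-.1415;z=tz(y)
ctrl.movel(W(-.0428,y,z),max_speed=.03);print(F(8)-t)
x=push_in(-.0428,y,z,t,-.028)
lower(x,y,z,t,[.006,.010,.013,.016,.020,.024,.028])
print(x,y,z)
E
```

```text
[0.37767977 0.09820237 0.00408767]
in -0.0413 [0.1, 0.2, 0.0]
in -0.0398 [0.4, 0.0, -0.1]
in -0.0383 [0.1, 0.0, 0.2]
in -0.0368 [-0.5, 0.2, -0.1]
in -0.0353 [-1.1, 0.3, 0.5]
in -0.0338 [-1.2, -0.3, 0.6]
T 17.98
down 0.006 [-1.5, 0.2, -0.0] 18.37
down 0.01 [-1.4, 0.1, 0.2] 18.7
down 0.013 [-1.8, 0.6, 0.5] 19.03
down 0.016 [-1.6, -0.1, 0.7] 19.37
down 0.02 [-1.5, -0.2, 0.7] 19.7
down 0.024 [-1.6, 1.2, 1.4] 20.03
down 0.028 [-1.2, 2.2, 2.1] 20.37
-0.03379999999999999 -0.1415 0.050388
```

```bash
python3 - <<'E'
from h import *
t=np.array([0.0079,-.13,-2.419]);z=.050388
x=-.0358;y=-.1405
ctrl.movel(W(x,y,z-.028),max_speed=.03);print((F(8)-t).round(2))
lower(x,y,z,t,[.031,.033])
im,d=vision.grab_frame("scene");cv2.imwrite("pics/s2.png",im[120:290,180:420].repeat(3,0).repeat(3,1))
E
```

```text
[-0.6  -0.46  1.83]
down 0.031 [-0.9, -0.0, 2.1] 21.08
down 0.033 [-0.3, -0.0, 3.3] 21.42
```

View pics/s2.png

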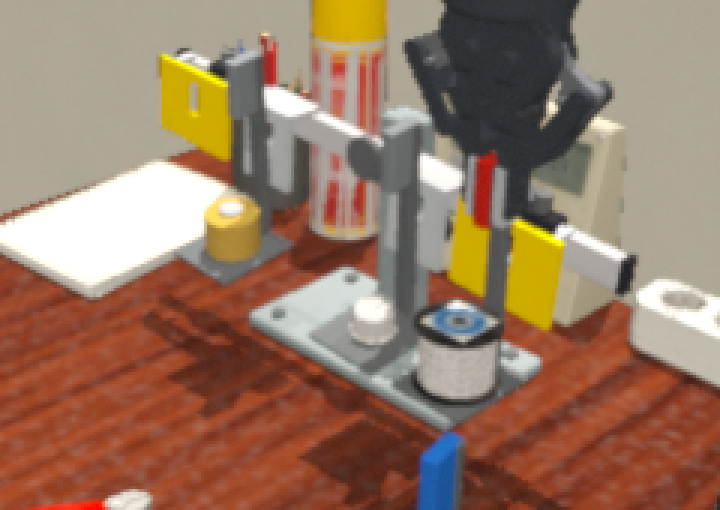

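The bar carries the reel (reel at crop 458,350, left plate now high, its slot visible at crop 194,97). Releasing and moving to the tape hanger.

```bash
python3 - <<'E'
from h import *
ctrl.ungrasp();s=get_state();p=np.array(s["tcp_pos"]);print(T(),s["width"],F(8))
ctrl.movel(p+[0,0,.075],max_speed=.12)
ctrl.movel(p+[-.06,0,.10],max_speed=.2)
ctrl.movep([.425,-.148,.27],Q(.19));print(T())
tab('blue','pics/w2.png')
im,d=vision.grab_frame("scene");cv2.imwrite("pics/s3.png",im[120:290,180:420].repeat(3,0).repeat(3,1))
hsv=cv2.cvtColor(im,cv2.COLOR_BGR2HSV).astype(int);Y=(hsv[...,0]>22)&(hsv[...,0]<34)&(hsv[...,1]>150)&(hsv[...,2]>90)
P=pts("scene",Y,d)
for a,b in((.17,.33),(-.2,-.02)):
    A=P[(P[:,1]>a)&(P[:,1]<b)&(P[:,0]>.5)&(P[:,0]<.65)&(P[:,2]>.08)&(P[:,2]<.25)];print(len(A),np.round(np.percentile(A,[3,50,97],0),4).tolist())
print(T())
E
```

```text
22.18 0.0853188417405056 [-0.13744526  0.01434871  0.21893764]
24.16
all 131
27 [ 0.4206 -0.1516  0.1417] ((425.86212158203125, -147.07952880859375), (19.916433334350586, 7.702361106872559), 39.57093048095703)
534 [[0.5804, 0.1975, 0.1367], [0.5827, 0.2311, 0.165], [0.5866, 0.2688, 0.1927]]
716 [[0.5874, -0.0916, 0.1203], [0.5898, -0.0692, 0.1466], [0.5959, -0.0222, 0.175]]
24.26
```

View pics/s3.png

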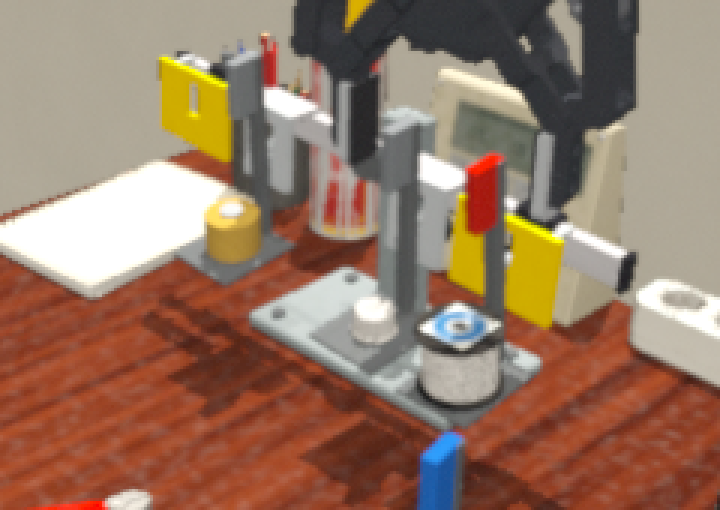

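The reel hanger hangs freely in the right plate (tab at crop 485,195). The blue mask in the wrist view was too thin, so I'll check it with a looser one.

```bash
python3 - <<'E'
from h import *
s=get_state(); im,d=vision.grab_frame("wrist");cv2.imwrite("pics/w3.png",im)
P=pts("wrist",np.ones(d.shape,bool),d,s)
m=(P[:,2]>.139)&(P[:,2]<.153)&(abs(P[:,0]-.43)<.045)&(abs(P[:,1]+.148)<.04)
A=P[m];print(len(A),A.mean(0),cv2.minAreaRect((A[:,:2]*1000).astype(np.float32)))
m=(P[:,2]>.002)&(P[:,2]<.0065)&(abs(P[:,0]-.41)<.06)&(abs(P[:,1]+.15)<.05)
print(T())
E
```

```text
456 [ 0.43157497 -0.14983573  0.14478721] ((431.755859375, -149.69285583496094), (26.193971633911133, 11.829811096191406), 11.160625457763672)
24.31
```

View pics/w3.png

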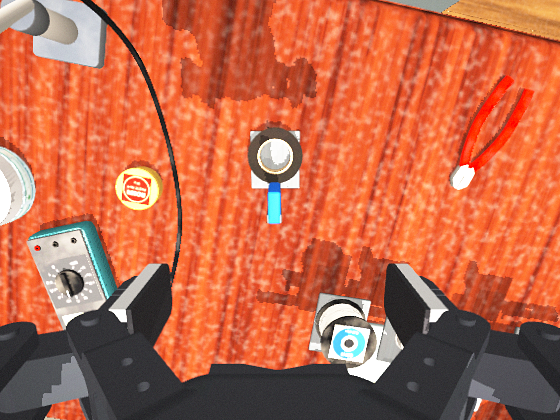

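The wrist view shows the blue tab at (274,203); it measures 26x12 mm with its centre at (0.432, -0.150). Grasping it and searching the left plate.

```bash
python3 - <<'E'
from h import *
c=[.432,-.1495]
ctrl.movep([*c,.19],Q(.195));ctrl.movel([*c,.106],max_speed=.12)
ctrl.close_gripper(force=60);s=get_state();print(T(),s["width"],s["tcp_pos"]);off=s["tcp_pos"][2]-.07
ctrl.movel([*c,.25],max_speed=.2)
ctrl.movep([.40,.05,.25],Q(.1))
p=W(-.13,.168,0);p[2]=.25;ctrl.movep(p,Q(PSI));print(T(),get_state()["width"],off)
tz=lambda y:.004+.063*y+off
ctrl.movel(W(-.09,.168,tz(.168)),max_speed=.12)
t,x=contact(1,.168,tz,x0=-.058)
y,ok=slide(.168,.130,x,t,tz)
print(x,y,ok,t.tolist())
E
```

```text
26.24 0.01093215000124239 [ 0.4321939  -0.14945912  0.10617618]
28.81 0.01089704784251027 0.03617618076900553
contact x -0.044 [-1.66  0.47  0.2 ] 32.87
pressed -0.0414 [-2.93  0.45 -0.04] 33.25
0.1655 [-3.3, 0.8, 0.5] 33.57
0.163 [-3.1, 0.4, -0.1] 33.88
0.1605 [-3.1, 0.2, -0.1] 34.2
0.158 [-3.0, 0.4, 0.0] 34.52
0.1555 [-3.0, 0.9, 0.2] 34.83
0.153 [-3.3, 0.5, 0.1] 35.15
0.1505 [-3.1, 0.9, 0.1] 35.47
0.148 [0.1, 0.3, -0.2] 35.78
DROP [ 0.01 -0.01  0.08]
-0.04141550017269059 0.148 True [-0.14607058435675974, -0.07324395284063859, -1.2444208712022353]
```

```bash
python3 - <<'E'
from h import *
t=np.array([-.146,-.073,-1.244]);y=.1468;z=.004+.063*y+.0362
ctrl.movel(W(-.0414,y,z),max_speed=.03);print((F(8)-t).round(2))
x=push_in(-.0414,y,z,t,-.028)
lower(x,y,z,t,[.006,.012]); x-=.001
lower(x,y,z,t,[.015,.018,.021,.023])
print(x,(F(20)-t).round(2))
im,d=vision.grab_frame("scene");cv2.imwrite("pics/s4.png",im[120:290,180:420].repeat(3,0).repeat(3,1))
E
```

```text
[ 0.32 -0.02  0.31]
in -0.0399 [0.1, -0.3, 0.1]
in -0.0384 [-0.1, -0.2, 0.1]
in -0.0369 [0.0, 0.1, -0.0]
in -0.0354 [-0.3, 0.3, -0.2]
in -0.0339 [-1.0, 0.2, 0.4]
T 38.1
down 0.006 [-1.3, -0.5, 0.4] 38.48
down 0.012 [-1.0, 0.0, 0.7] 38.87
down 0.015 [-0.6, 0.0, 0.7] 39.2
down 0.018 [-0.9, 0.3, 0.6] 39.53
down 0.021 [-0.7, -0.4, 0.4] 39.87
down 0.023 [-0.2, -0.5, 0.9] 40.2
-0.034899999999999994 [-0.56 -0.48  1.14]
```

View pics/s4.png

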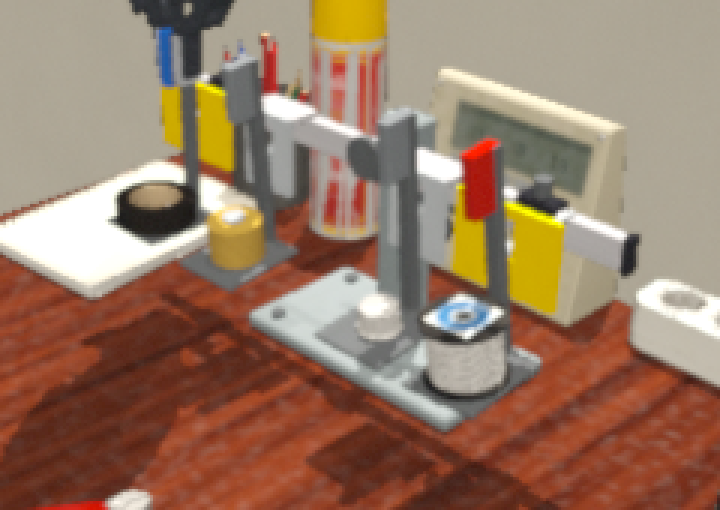

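The tape hanger (roll at crop 158,205) is in the left plate, and the lift force matches its weight of about 1.18 N. Releasing and checking that the bar is level.

```bash
python3 - <<'E'
from h import *
lower(-.0349,.1468,.004+.063*.1468+.0362,np.array([-.146,-.073,-1.244]),[.024])
ctrl.ungrasp();p=np.array(get_state()["tcp_pos"])
ctrl.movel(p+[0,0,.075],max_speed=.12);ctrl.movel(p+[-.12,0,.12],max_speed=.2);ctrl.pause(1.5);print(T(),F(8))
for k in range(2):
    im,d=vision.grab_frame("scene")
    hsv=cv2.cvtColor(im,cv2.COLOR_BGR2HSV).astype(int);Y=(hsv[...,0]>22)&(hsv[...,0]<34)&(hsv[...,1]>150)&(hsv[...,2]>90)
    P=pts("scene",Y,d)
    for a,b in((.17,.33),(-.2,-.02)):
        A=P[(P[:,1]>a)&(P[:,1]<b)&(P[:,0]>.5)&(P[:,0]<.65)&(P[:,2]>.08)&(P[:,2]<.25)];print(len(A),np.round(np.percentile(A,[3,50,97],0),4).tolist())
    ctrl.pause(.4)
cv2.imwrite("pics/s5.png",im[120:290,180:420].repeat(3,0).repeat(3,1))
E
```

```text
down 0.024 [-0.5, -0.4, 1.5] 40.92
44.69 [ 0.20500722 -0.09929232  0.2169953 ]
363 [[0.58, 0.1967, 0.127], [0.5824, 0.2172, 0.1518], [0.5871, 0.2684, 0.1825]]
732 [[0.5872, -0.0921, 0.1301], [0.5899, -0.0702, 0.1568], [0.5954, -0.0224, 0.1858]]
364 [[0.5802, 0.1962, 0.1274], [0.5825, 0.2177, 0.1517], [0.587, 0.2685, 0.1824]]
738 [[0.5872, -0.0922, 0.1302], [0.5899, -0.0701, 0.1562], [0.5957, -0.0217, 0.1855]]
```

View pics/s5.png

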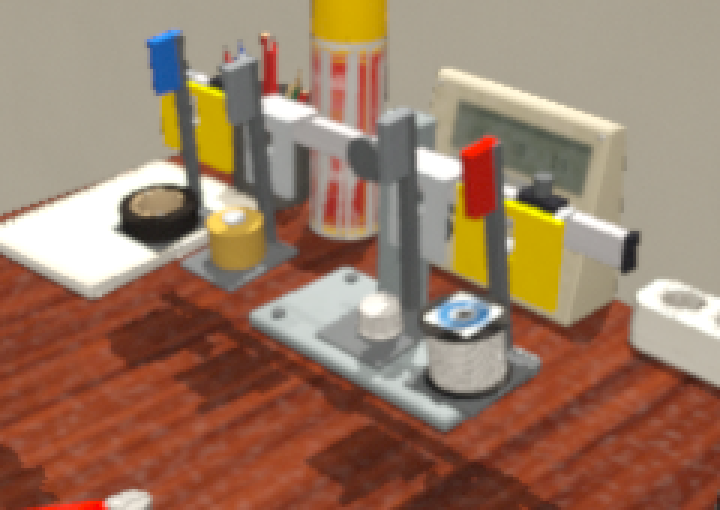

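All four hangers hang free, and the bar measures about 0.01 rad from level, which is within what the camera can resolve. Handing in.

```bash
python3 -c "
from h import *
print(ticket.close_job(),T())"
```

```text
the job is handed in; nothing more can be done
the job is handed in; nothing more can be done
```

The reel hanger hangs in the right (high-end) plate and was released first, then the tape hanger was hung in the left plate; the bar rests within about 0.01 rad of level, the block and knob hangers are still in place, and I handed the job in at about 45 s (no verdict was returned).

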